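Find the creasing roller with the dragging bearing

TASK

One of the three creasing rollers standing in the wooden rack has a dragging bearing. Push each wheel round in its place by its peg, about a quarter of a turn, feeling for the drag, and leave it turned. Then lift out the dragging roller and stand it upright in the square pocket of the repair block, fully home; push, squeeze and press gently, leave the other two home in the rack, and do not disturb the other things on the bench.

Things in the scene. Friction and masses are not known exactly. Their poses are not given: they have to be found in the camera images.
- seat_1 (a point): Middle of the right-hand pocket's mouth in the rack (-y end), axes as the rack's. A creasing roller stands home in each seat, its axle through this point. Each: steel wheel 50 mm diameter, 6 to 34 mm above the seat, turning endlessly either way on a bearing about the upright axle; under it a 36 mm collar, 5 mm high, resting on the wood. The rollers look alike. 0.33 kg.
- seat_2 (a point): As seat_1, the middle pocket. Each wheel has one brass crank peg standing on its top: 8 mm diameter, 16 mm tall (34 to 50 mm above the seat), 19 mm out from the axle. At the start it points to the rack's -x side (towards the robot), up to 0.5 rad to either side of that. Pushed sideways it turns the wheel; a push on it of over 35 N, down or sideways, would bend it.
- seat_3 (a point): As seat_1, the left-hand pocket (+y end). Any one of the three seats holds the dragging roller: its wheel resists turning with a steady 0.22 Nm (about 12 N sideways at the peg), the two sound ones with less than 0.04 Nm (2 N at the peg). A wheel gripped on its rim from above lifts its roller out; a grip of 15 to 25 N does, more than 40 N on each finger would mark it.
- rack: Fixed wooden rack, 60 (x) by 290 (y) by 45 mm high; origin: centre of its underside. Three square pockets (the seats) along its y axis at -98, 0, +98 mm, 25 mm wide, 36 mm deep. Below its collar each roller has a square foot, sides along the rack's: 22 mm square to 20 mm below the seat, 18.5 mm to 25 mm, 15 mm to its end at 30 mm. Pushed, a roller leans a little in its pocket.
- repair_block: Fixed wooden block, 80 by 80 mm, 45 mm high (a press of more than 60 N on it splits it), with one empty square pocket in the middle of its top; origin at the centre of its underside, x and y along its sides.
- pocket (a point): Centre of the mouth of the repair block's pocket, at the top of the block. Pocket 25 mm square (3 mm wider than a foot), 36 mm deep, mouth chamfered 2 mm, sides along the x and y of the repair block. A roller is home when its collar rests on the block, the axle through this point. The foot fits in any of its four quarter-turn directions.
- wax_tin: Bystander: flat round metal tin, 48 mm diameter, 22 mm high, near the rack.
- thread_spool: Bystander: wooden spool, 36 mm diameter, 36 mm high, near the rack.
- slicker: Bystander: turned dark wooden edge slicker, 34 mm diameter, 42 mm high, near the rack.
- punch_block: Bystander: blue block with punch tips, 60 by 45 mm, 45 mm high, near the repair block.
- awl: Bystander: awl lying flat, 140 mm long, near the repair block.
- hammer: Bystander: hammer lying at the back, 270 mm long.
- dye_jar: Bystander: brown jar, 48 mm diameter, 70 mm high, at the back between rack and block.
- brush: Bystander: flat brush, 180 mm long, lying at the left.
There are look-alikes about, which are no part of the job. What is meant by the repair_block is not blue or orange, and is the smaller of those in its own colour.

How it is judged (in metres and radians):
On the way:
1. all three wheels have been turned by a tenth of a turn or more from where they stood (each peg at least 12 mm from its starting place) with all three rollers still home in the rack (distance of each of sound_roller_1_peg, dragging_roller_peg, sound_roller_2_peg from where it was at the start of the episode above 0.012 m and distance of each of sound_roller_1, dragging_roller, sound_roller_2 from where it was at the start of the episode below 0.006 m and angle between each of sound_roller_1, dragging_roller, sound_roller_2's own z axis and vertical below 0.08 rad), for 0.1 s.
At the end, for the whole second after the job is handed in: The roller with the dragging bearing stands upright (within 0.08 rad) and at rest in the repair block's pocket, fully home: the middle of its collar's underside within 4 mm sideways and 3 mm in height of the pocket's mouth. The other two stand upright in the rack within 6 mm of where they began (horizontal distance between dragging_roller and pocket below 0.004 m and z of dragging_roller in the frame of pocket between -0.003 and 0.003 m and angle between each of dragging_roller, sound_roller_1, sound_roller_2's own z axis and vertical below 0.08 rad and linear speed of dragging_roller below 0.02 m/s and distance of each of sound_roller_1, sound_roller_2 from where it was at the start of the episode below 0.006 m); the robot touches nothing.
It fails at once if a crank peg is pushed with more than 35 N (contact force between the fingers and sound_roller_1_wheel_c1 above 35 N or contact force between the fingers and dragging_roller_wheel_c1 above 35 N or contact force between the fingers and sound_roller_2_wheel_c1 above 35 N).
It fails at once if a roller is squeezed with more than 80 N of total pad force (40 N on each finger) (contact force between the fingers and sound_roller_1 above 80 N or contact force between the fingers and dragging_roller above 80 N or contact force between the fingers and sound_roller_2 above 80 N).
It fails at once if a roller is pressed onto the repair block with more than 60 N (contact force between any of sound_roller_1, dragging_roller, sound_roller_2 and repair_block above 60 N).
It fails at once if a bystander is moved by more than 30 mm (distance of any of wax_tin, thread_spool, slicker, punch_block, awl, hammer, dye_jar, brush from where it was at the start of the episode above 0.03 m).
It also fails if it takes over 72 s, if anything falls off the work surface, if the arm or the gripper's body presses on something with over 40 N, if the wrist force passes 120 N, or if a joint passes its speed limit or range.

ROBOT

A 7-joint arm with a two-finger parallel gripper is mounted at the origin on the work surface. World frame = base frame: x ahead of the robot, y to its left, z up, the work surface at z = 0. Lengths are in mm, angles in rad, forces in N, time in s.
With the tool pointing down it reaches from about 400 to 850 mm from the base axis. Payload 4.4 kg.
Tool frame: the origin (TCP) lies at the very end of the fingers, on their centre line; the grasp point (between the pads) lies manip.grasp_offset behind it (manip.grasp_offset is the distance from the TCP to the grasp point, in mm); z points along the fingers, y is the line along which they close (so a half turn about z gives the same grasp; the last joint's range is limited). The gripper opens to 94 mm and grips with 3 to 60 N. Pads are 16 mm wide; open, the fingers measure 119 mm over their backs; the gripper's body (75 mm by 177 mm) begins 78 mm behind the grasp point.
Start: joints at [1.035, 0.628, 0.038, 1.517, -0.027, 0.996, -0.02], TCP at [294.289, -579.579, 205.478] pointing down, gripper open.
Joint ranges: [-3.06, 3.06], [-0.37, 2.12], [-1.25, 1.32], [0.18, 2.47], [-1.1, 4.24], [0.23, 1.98], [-2.94, 2.94]. Speed limits (rad/s): [2.57, 2.57, 3.14, 3.14, 3.14, 3.14, 3.14].

INTERFACE

Orientations are given as [roll, pitch, yaw] about the fixed x, y, z axes, in that order (R = Rz(yaw) Ry(pitch) Rx(roll)).
In Python, from bench import manip gives the robot as it stands.
- The arm moves only by the tool servo_tool, never from a script. Its argument "steps" is a list that holds one entry, the list of rows, each a list of 4 numbers: the shift along the tool's x, y, z in m, then the turn about the tool's z in degrees. In form: [[[x, y, z, twist], ...]]. A call has 1 to 8 rows; each row is the pose to reach, as a shift and turn from the pose commanded when the call began, along the tool's axes at that moment; what a row does not reach only later rows make up. A row lasts 1/12 s, in which the tool goes at most 41.7 mm and 7.16 degrees, less where a joint would pass 70% of its speed; a pose out of reach is approached as far as the arm can. A call with a gripper value outside its range is refused whole. "jaw" is the finger opening in m, from 0 to 0.094, set as the call begins (left out, the last holds). The fingers move at their own pace and stop on an object; "grip_force" is the grip in N (left out, the last holds). Time passes only in rows, so rows that repeat a pose let the fingers close. It gives the time, the measured TCP pose, the force, the opening and the grip force at its end, in the units of the state.
- manip.read_state(): the state, without advancing time (a new reading comes with each control period).
- manip.grab_frame(name): name is "scene" or "top" or "wrist"; returns (picture, depth): 400x640x3 uint8, blue, green, red; 400x640 float32, mm along the optical axis (not along the pixel's ray), 0 where there is no reading.
- manip.camera_model(name): a dict with "fx", "fy", "cx", "cy" (pixels), "position" and "rotation" of the camera in the world. Camera axes: x right, y down, z forward; pixel columns grow to the right and rows downward; lengths in mm; the calibration is good to about 2 mm. A picture is of the moment at which its call begins: read the wrist's pose just before it. camera_model takes no time and is no camera call; for the wrist camera it gives the pose at the moment of the call.
- manip.job_done(): hands the job in; it is judged then, once.
Trained networks look in the newest picture that a camera, given by its name, has taken for a name from the list of things; names that differ only in an ending like _2 or _b are one class to them, and where a whole thing is asked for, a point or a joint stands for the part that bears it (a point fixed in the world has none). Each returns a list of dicts, best first, with "score" (0 to 1); they miss things now and then, are a little off and sometimes report something else, mostly with a low value. They report only what shows in the picture. A call takes as long as a camera call. They do not tell look-alikes from the thing itself.
- manip.look_for(camera, thing): "bbox" ([left, top, right, bottom] in pixels, round what is visible of it).
- manip.regions_of(camera, thing): "region" (400x640 bool, what is visible of it) and "bbox" ([left, top, right, bottom] in pixels, round what is visible of it).
The state is a dict: "time_s": time; "joint_positions": joint angles; "qvel": joint speeds; "effort": joint torques, N m; "tcp_pos": TCP position; "orientation": TCP orientation; "force": force on the tool from outside, world axes, zero at the start; "torque": the same for the moment, N m; "gripper_width": opening from 0.0 (shut) to 1.0 (fully open); "grip_force": force on a finger pad.
Only numpy, scipy, OpenCV 4.12 (cv2) and the standard library are available. Lean on these libraries where they do the work, as an engineer would, in place of code of your own. Each camera call takes 0.05 s, during which the arm holds its last target. There are 200 camera calls.

## Working session

There is one attempt and no reset: what is moved stays moved. The work goes in short steps, Python scripts to look and compute and a tool call to move; the robot and the scene stay as the last step left them, time stands still between calls to the robot, and variables do not carry over. Pictures are saved under pics/ and viewed, at most 10 in all, crops included, and the job is handed in when it is done.

Besides the shell and the picture viewer there is one more tool, called after "Call:" by a JSON object that holds its "api" and its "payload". servo_tool: Moves the arm, as the interface text tells. Its arguments: {"type":"object","properties":{"steps":{"type":"array"},"jaw":{"type":"number"},"grip_force":{"type":"number"}},"required":["steps"]}

```bash
ls; mkdir -p pics
cat > h.py <<'E'
import numpy as np,cv2
from bench import manip
def P(c,u,v,d):
    m=manip.camera_model(c) if isinstance(c,str) else c
    u=np.asarray(u,float);v=np.asarray(v,float);d=np.asarray(d,float)
    p=np.stack([(u-m['cx'])/m['fx']*d,(v-m['cy'])/m['fy']*d,d],-1)
    return p@np.array(m['rotation']).T+np.array(m['position'])
def cloud(c,dep,m=None):
    v,u=np.mgrid[:400,:640]
    return P(m or manip.camera_model(c),u,v,dep)
E
python3 - <<'E'
from h import *
for c in ["top","scene"]:
    p,d=manip.grab_frame(c); cv2.imwrite(f"pics/{c}.png",p); np.save(c+".npy",d)
    if c=="top":
        X=cloud(c,d)
        for t in ["repair_block","rack","seat_1","dye_jar","punch_block"]:
            for r in manip.regions_of(c,t):
                g=r["region"]&(d>0); q=X[g]; print(t,round(r["score"],2),np.round(r["bbox"]),np.round(np.median(q,0)),np.round(np.percentile(q,[2,98],axis=0)).tolist())
print(manip.grasp_offset,manip.read_state()["orientation"],manip.camera_model("top"))
E
```

```text
picsTraceback (most recent call last):
  File "<stdin>", line 5, in <module>
  File "h.py", line 10, in cloud
    return P(m or manip.camera_model(c),u,v,dep)
  File "h.py", line 7, in P
    return p@np.array(m['rotation']).T+np.array(m['position'])
           ~~~~~~~~~~~~~~~~~~~~~~~~~~~^~~~~~~~~~~~~~~~~~~~~~~~
ValueError: operands could not be broadcast together with shapes (400,640) (3,)
```

```bash
python3 - <<'E'
s=open('h.py').read()
s=s.replace("import numpy as np,cv2","import numpy as np,cv2\nfrom scipy.spatial.transform import Rotation as Ro").replace("np.array(m['rotation']).T","Ro.from_euler('xyz',m['rotation']).as_matrix().T")
open('h.py','w').write(s)
E
python3 - <<'E'
from h import *
print(manip.grasp_offset,manip.read_state()["orientation"],manip.camera_model("top"))
for c in ["top","scene"]:
    p,d=manip.grab_frame(c); cv2.imwrite(f"pics/{c}.png",p); np.save(c+".npy",d)
    if c=="top":
        X=cloud(c,d)
        for t in ["repair_block","rack","seat_1","dye_jar","punch_block"]:
            for r in manip.regions_of(c,t):
                g=r["region"]&(d>0); q=X[g]; print(t,round(r["score"],2),np.round(r["bbox"]),np.round(np.median(q,0)),np.round(np.percentile(q,[2,98],axis=0)).tolist())
E
```

```text
18.8 [-3.13977111e+00  3.04516202e-05  4.69841448e-01] {'fx': 391.2141548197729, 'fy': 391.2141548197729, 'cx': 321.9987002531552, 'cy': 204.5159914002926, 'position': array([424.2748754 ,  64.10012305, 989.31912149]), 'rotation': array([-3.06550285, -0.03664953, -1.54402552])}
repair_block 0.94 [447. 197. 492. 238.] [ 475. -327.   44.] [[431.0, -372.0, 7.0], [519.0, -285.0, 48.0]]
repair_block 0.86 [396. 277. 454. 338.] [ 260. -215.   65.] [[205.0, -275.0, 10.0], [319.0, -157.0, 69.0]]
repair_block 0.85 [433. 121. 466. 155.] [ 675. -278.   44.] [[636.0, -320.0, 4.0], [716.0, -240.0, 48.0]]
repair_block 0.83 [376. 182. 429. 234.] [ 492. -166.   59.] [[436.0, -220.0, 11.0], [548.0, -109.0, 63.0]]
rack 0.7 [301. 166. 316. 186.] [569.  63.  36.] [[554.0, 48.0, 3.0], [587.0, 78.0, 40.0]]
rack 0.6 [232. 184. 349. 224.] [490. 105.  45.] [[459.0, -35.0, 8.0], [528.0, 246.0, 49.0]]
seat_1 0.78 [226. 186. 350. 224.] [490. 103.  45.] [[459.0, -34.0, 0.0], [528.0, 246.0, 79.0]]
seat_1 0.26 [254.  87. 361. 121.] [748. 101.  24.] [[718.0, -52.0, 13.0], [794.0, 205.0, 29.0]]
dye_jar 0.65 [372. 117. 394. 142.] [ 681. -112.   68.] [[665.0, -136.0, 9.0], [705.0, -94.0, 74.0]]
dye_jar 0.64 [231. 186. 351. 223.] [491.  93.  45.] [[460.0, -34.0, 33.0], [528.0, 246.0, 49.0]]
punch_block 0.73 [464. 172. 489. 191.] [ 569. -361.   30.] [[547.0, -392.0, 9.0], [590.0, -335.0, 47.0]]
punch_block 0.46 [228. 184. 350. 226.] [490. 105.  45.] [[458.0, -34.0, 18.0], [528.0, 246.0, 66.0]]
```

View pics/top.png

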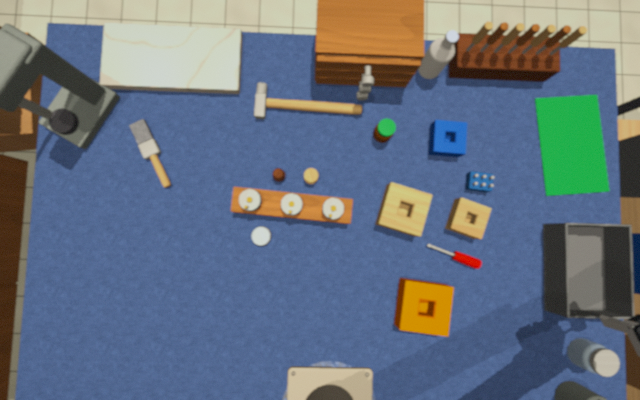

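Candidates for the repair block: blue (449,138), orange (427,307), large natural wood (405,209), and small natural wood (470,218). By the description, it's the small natural one. I'll check it in a crop and measure the geometry.

Run:
```python
from h import *
p=cv2.imread("pics/top.png"); d=np.load("top.npy"); X=cloud("top",d)
a=cv2.resize(p[160:260,215:365],None,fx=4,fy=4,interpolation=2); b=cv2.resize(p[170:270,360:500],None,fx=4,fy=4,interpolation=2)
cv2.imwrite("pics/crop1.png",cv2.resize(np.vstack([a[:, :560],b]),None,fx=.75,fy=.75))
def rect(box,z0,z1):
    l,t,r,bb=box; S=np.zeros(d.shape,bool); S[t:bb,l:r]=1
    S&=(X[...,2]>z0)&(X[...,2]<z1); q=X[S][:,:2].astype(np.float32); return cv2.minAreaRect(q), np.median(X[S][:,2])
print(rect((440,190,500,245),40,52)); print(rect((375,175,435,240),52,70)); print(rect((225,180,358,228),40,52))
S=np.zeros(d.shape,bool);S[180:228,225:358]=1
q=X[S&(X[...,2]>72)&(X[...,2]<88)]
from scipy.cluster.vq import kmeans2
c,l=kmeans2(q[:,:2].astype(float),np.array([[490,10],[490,105],[490,205.]]),minit='matrix')
print(c,np.median(q[:,2]),[ (np.ptp(q[l==i],0)).round() for i in range(3)])
```

```text
(((475.8246154785156, -332.82122802734375), (82.1192398071289, 80.85865783691406), 71.5821762084961), np.float64(45.128492511410855))
(((492.3319396972656, -167.39218139648438), (105.69046783447266, 105.64543914794922), 74.4496078491211), np.float64(59.341209607057806))
(((511.5693359375, 104.6074447631836), (290.2052001953125, 94.27024841308594), 85.81674194335938), np.float64(45.51842049912517))
[[487.52093994   8.06122843]
 [494.38935996 105.23835306]
 [502.04221458 202.62983646]] 79.51936954679786 [array([47., 49., 11.]), array([47., 49., 13.]), array([49., 49., 12.])]
```

View pics/crop1.png

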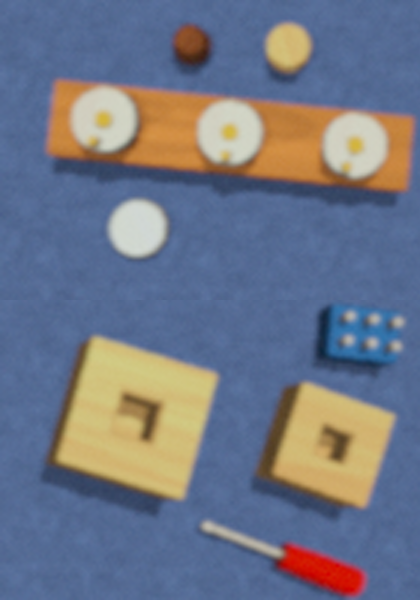

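The crop confirms it: the small natural-wood block at top image (470,218), about 80 mm with its top at 45 mm. The larger one is 105 mm and 59 mm high. The rack holds three rollers with pegs toward -x. Next I'll plan a look from near with the wrist camera.

```bash
cat >> h.py <<'E'
def rel(p,yaw=None):
    "tool shift (m) and twist (deg) from the present pose to world p (mm), yaw (rad)"
    s=manip.read_state(); R=Ro.from_euler('xyz',s['orientation']).as_matrix()
    sh=R.T@(np.array(p,float)-s['tcp_pos'])/1000
    tw=None if yaw is None else np.degrees(-(((yaw-s['orientation'][2])+np.pi/2)%np.pi-np.pi/2))
    return sh.round(4),tw
E
python3 - <<'E'
from h import *
m=manip.camera_model("wrist"); s=manip.read_state()
R=Ro.from_euler('xyz',s['orientation']); print((m['position']-s['tcp_pos'])@R.as_matrix(), (R.inv()*Ro.from_euler('xyz',m['rotation'])).as_euler('xyz'),m['fx'],s['force'],s['time_s'])
print(rel([475,-330,290],-0.32)); print(rel([475,-330,290],-0.32+np.pi/2))
E
```

```text
[  78.35737297   -0.69211902 -178.94727439] [-2.72637876e-01 -3.47993759e-04  1.57170154e+00] 342.73472695942894 [0.25232153 0.48343693 0.91737985] 0.4
(array([ 0.2741, -0.1406, -0.0846]), np.float64(45.249753158003635))
(array([ 0.2741, -0.1406, -0.0846]), np.float64(-44.75024684199635))
```

Call:
{"api": "servo_tool", "payload": {"steps": [[[0.034,-0.018,0,-5.6],[0.068,-0.035,0,-11.2],[0.103,-0.053,0,-16.8],[0.137,-0.07,0.01,-22.4],[0.171,-0.088,0.02,-28],[0.205,-0.105,0.03,-33.6],[0.24,-0.123,0.04,-39.2],[0.274,-0.14,0.05,-44.8]]], "jaw": 0.094}}

```text
time_s: 1.07
tcp_pos: [476.2, -329.0, 155.4]
orientation: [3.141, 0.0, 1.256]
force: [0.7, -0.6, 0.2]
gripper_width: 1.002
grip_force: 0.0
```

Call:
{"api": "servo_tool", "payload": {"steps": [[[0,0,0,0],[0,0,0,0]]]}}

```text
time_s: 1.23
tcp_pos: [476.8, -327.8, 155.0]
orientation: [-3.141, -0.002, 1.257]
force: [-0.3, -0.8, 1.0]
gripper_width: 0.997
grip_force: 0.0
```

Run:
```python
from h import *
s=manip.read_state(); print(s['tcp_pos'],s['orientation'],s['force'],s['time_s'])
m=manip.camera_model("wrist"); p,d=manip.grab_frame("wrist"); cv2.imwrite("pics/w1.png",p)
X=cloud("wrist",d,m); np.savez("w1.npz",X=X,p=p)
for r in manip.regions_of("wrist","repair_block"):
    g=r["region"]&(d>0); q=X[g]; t=q[(q[:,2]>35)&(q[:,2]<55)]
    if len(t)>50: print(r["score"],r["bbox"],np.median(t,0),cv2.minAreaRect(t[:,:2].astype(np.float32)))
```

```text
[ 476.76710665 -327.84175433  155.04407312] [-3.14103807e+00 -1.62801547e-03  1.25669850e+00] [-0.2860795  -0.79259964  1.04371983] 1.2333
0.97 [0.0, 69.5, 141.9, 236.7] [ 315.38425954 -218.33719789   45.36660688] ((279.8489990234375, -220.37461853027344), (115.35033416748047, 78.91374206542969), 83.4616928100586)
0.9 [270.3, 151.7, 364.2, 244.8] [ 477.18427683 -329.98384014   44.4890534 ] ((476.5810546875, -332.73370361328125), (80.39511108398438, 80.1369857788086), 71.62298583984375)
0.69 [455.2, 1.9, 591.6, 132.0] [ 677.07016712 -278.42902421   44.50833739] ((677.7105712890625, -281.2753601074219), (80.09777069091797, 82.34318542480469), 86.9245834350586)
```

View pics/w1.png

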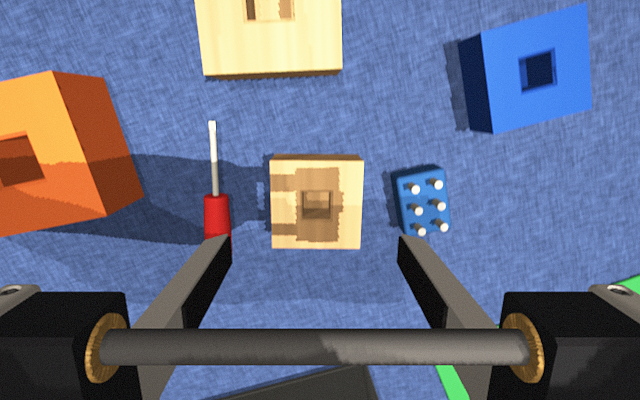

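Picture w1 shows the small natural block at (316,204) with its pocket at (317,204). The awl is to its left and the punch block to its right. Both cameras agree on the pocket: about (476.4,-332.7), yaw 1.250. Next is the rack.

Run:
```python
from h import *
print(rel([489,30,225],1.496))
```

```text
(array([ 0.3478, -0.1004, -0.0698]), np.float64(-14.078979430864042))
```

Call:
{"api": "servo_tool", "payload": {"steps": [[[0.039,-0.011,-0.008,-1.6],[0.077,-0.022,-0.016,-3.1],[0.116,-0.033,-0.023,-4.7],[0.154,-0.044,-0.031,-6.2],[0.193,-0.056,-0.039,-7.8],[0.232,-0.067,-0.047,-9.4],[0.27,-0.078,-0.054,-10.9],[0.309,-0.089,-0.062,-12.5]]]}}

```text
time_s: 2.0
tcp_pos: [487.6, -10.0, 218.4]
orientation: [3.14, 0.001, 1.466]
force: [0.0, -0.2, -0.0]
gripper_width: 0.995
grip_force: 0.0
```

Call:
{"api": "servo_tool", "payload": {"steps": [[[0.038,-0.012,-0.008,-1.6],[0.038,-0.012,-0.008,-1.6],[0.038,-0.012,-0.008,-1.6]]], "jaw": 0}}

```text
time_s: 2.25
tcp_pos: [479.9, 30.2, 226.4]
orientation: [3.14, 0.0, 1.499]
force: [-0.1, -1.5, -0.1]
gripper_width: 0.824
grip_force: 0.0
```

Run:
```python
from h import *
s=manip.read_state(); print(s['tcp_pos'],s['orientation'],s['force'],s['time_s'])
m=manip.camera_model("wrist"); p,d=manip.grab_frame("wrist"); cv2.imwrite("pics/w2.png",p)
X=cloud("wrist",d,m); np.savez("w2.npz",X=X,p=p,d=d)
for i,c in enumerate([(487.5,8),(494.4,105.2),(502,202.6)]):
    D=np.hypot(X[...,0]-c[0],X[...,1]-c[1])
    w=X[(D<32)&(abs(X[...,2]-79)<2.5)]; (cx,cy),r=cv2.minEnclosingCircle(w[:,:2].astype(np.float32)); 
    pg=X[(D<30)&(abs(X[...,2]-95)<4)]; ax=X[(D<12)&(X[...,2]>81.5)]
    g=pg.mean(0) if len(pg) else None
    print(i+1,len(w),(cx,cy),r,np.median(w[:,2]),'peg',len(pg),g,'axle',len(ax),ax.mean(0) if len(ax) else 0,ax[:,2].max() if len(ax) else 0)
```

```text
[479.94162003  30.20216102 226.44038173] [3.13954028e+00 2.38941492e-05 1.49929701e+00] [-0.09776974 -1.4618166  -0.1420866 ] 2.25
1 1763 (487.91754150390625, 8.5696382522583) 24.84785270690918 78.55603384521373 peg 60 [470.5033977   16.13485663  94.6209633 ] axle 1 [485.36596455  14.27505187  81.85585752] 81.85585751769725
2 2258 (495.246337890625, 106.02721405029297) 24.84848976135254 78.64511556390016 peg 67 [476.3732836  108.63563423  94.8815603 ] axle 1015 [484.6997565  109.10970498 405.08190001] 405.40004408588834
3 816 (501.32232666015625, 194.0812225341797) 22.582889556884766 78.52405732307722 peg 0 None axle 0 0 0
```

View pics/w2.png

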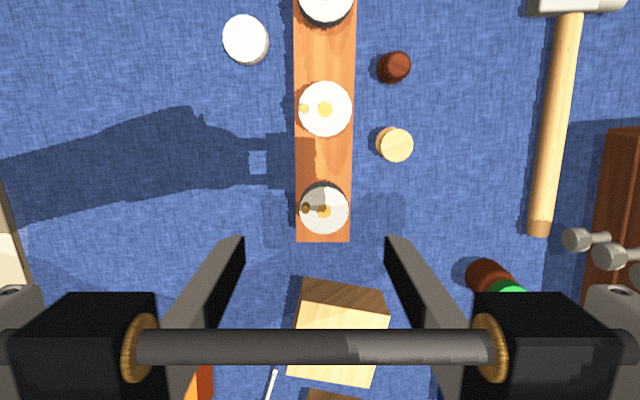

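Picture w2 shows the rollers at (325,210), (325,108) and (327,10). The pegs sit left (-x) and slightly towards +y. Axle tops are flush. The peg radius measures 19 mm as it should, so I'll push each peg round counterclockwise with closed fingers.

Call:
{"api": "servo_tool", "payload": {"steps": [[[0,0,0,5],[0,0,0.02,10],[0,0,0.04,15],[0,0,0.05,20],[0,0,0.06,25],[0,0,0.07,30],[-0.001,0,0.08,32],[-0.001,0,0.09,32]]], "jaw": 0, "grip_force": 10}}

```text
time_s: 2.97
tcp_pos: [479.7, 24.9, 134.8]
orientation: [3.141, 0.002, 0.932]
force: [-0.2, -0.6, -0.9]
gripper_width: 0.212
grip_force: 0.0
```

Call:
{"api": "servo_tool", "payload": {"steps": [[[0,0,0,0],[0,0,0,0],[0,0,0,0],[0,0,0,0],[0,0,0,0]]]}}

```text
time_s: 3.38
tcp_pos: [480.0, 28.2, 136.0]
orientation: [3.141, -0.001, 0.938]
force: [-0.5, 0.4, -0.6]
gripper_width: 0.004
grip_force: 0.0
```

Run:
```python
from h import *
s=manip.read_state(); print(s['tcp_pos'],s['orientation'],s['force'],s['gripper_width'],s['time_s'])
print(rel([479.4,29.3,85],.942))
```

```text
[479.95354356  28.17626591 136.03446872] [ 3.14065588e+00 -6.65043963e-04  9.38432651e-01] [-0.52104121  0.38469749 -0.59291026] 0.003597081627248081 3.3833
(array([ 0.0005, -0.0012,  0.051 ]), np.float64(-0.2043940286032582))
```

Call:
{"api": "servo_tool", "payload": {"steps": [[[0,-0.001,0.015,0],[0,-0.001,0.03,0],[0,-0.001,0.045,0],[0,-0.001,0.051,0],[0,-0.001,0.051,0]]]}}

```text
time_s: 3.8
tcp_pos: [477.9, 29.1, 83.7]
orientation: [-3.14, 0.001, 0.939]
force: [-0.2, 0.3, 0.2]
gripper_width: 0.007
grip_force: 0.0
```

Call:
{"api": "servo_tool", "payload": {"steps": [[[-0.0021,-0.0012,0,-6],[-0.0042,-0.0021,0,-12],[-0.0065,-0.0028,0,-18],[-0.0088,-0.0032,0,-24],[-0.0111,-0.0035,0,-30],[-0.0135,-0.0034,0,-36],[-0.0158,-0.0032,0,-42],[-0.0181,-0.0026,0,-48]]]}}

```text
time_s: 4.47
tcp_pos: [466.9, 18.5, 86.0]
orientation: [3.138, -0.002, 1.784]
force: [-3.5, 6.9, 6.5]
gripper_width: 0.007
grip_force: 4.5
```

Call:
{"api": "servo_tool", "payload": {"steps": [[[-0.0021,-0.0012,0,-6],[-0.0042,-0.0021,0,-12],[-0.0065,-0.0028,0,-18],[-0.0088,-0.0032,0,-24],[-0.0111,-0.0035,0,-30],[-0.0135,-0.0034,0,-36],[-0.0158,-0.0032,0,-42],[-0.0181,-0.0026,0,-48]]]}}

```text
time_s: 5.13
tcp_pos: [464.4, 0.6, 85.9]
orientation: [-3.141, -0.003, 2.622]
force: [-10.2, 6.3, 14.8]
gripper_width: 0.0
grip_force: 8.2
```

Seat 1 resists with about 12 N along the tangent, so it looks like the dragging one. I'll back off and test seat 2.

Call:
{"api": "servo_tool", "payload": {"steps": [[[0.003,0,0,0],[0.006,0,0,0],[0.006,0,-0.02,0],[0.006,0,-0.03,6],[0.006,0,-0.03,12],[0.006,0,-0.03,18],[0.006,0,-0.03,24],[0.006,0,-0.03,30]]]}}

```text
time_s: 5.8
tcp_pos: [462.6, 0.3, 115.4]
orientation: [3.14, 0.002, 2.085]
force: [-0.5, 1.0, -0.4]
gripper_width: 0.008
grip_force: 0.0
```

Run:
```python
from h import *
s=manip.read_state(); print(s['tcp_pos'],s['orientation'],s['force'],s['time_s'])
print(rel([481.2,123.5,118],1.222))
```

```text
[4.62597228e+02 3.34103243e-01 1.15399432e+02] [3.14046402e+00 1.81262265e-03 2.08511749e+00] [-0.47628998  0.98506768 -0.35325161] 5.8
(array([ 0.0981,  0.0768, -0.0027]), np.float64(49.45298924981007))
```

Call:
{"api": "servo_tool", "payload": {"steps": [[[0.014,0.011,0,6.5],[0.028,0.022,0,13],[0.042,0.033,0,19.5],[0.056,0.044,0,26],[0.07,0.055,0,32.5],[0.084,0.066,0,39],[0.098,0.077,0,45.5],[0.098,0.077,0,49.5]]]}}

```text
time_s: 6.47
tcp_pos: [481.4, 128.7, 115.6]
orientation: [3.139, -0.004, 1.226]
force: [0.3, -0.0, 0.3]
gripper_width: 0.006
grip_force: 0.0
```

Call:
{"api": "servo_tool", "payload": {"steps": [[[0,0,0,0],[0,0,0.01,0],[0,0,0.02,0],[0,0,0.03,0],[0,0,0.03,0]]]}}

```text
time_s: 6.88
tcp_pos: [478.3, 122.9, 82.2]
orientation: [-3.138, 0.003, 1.227]
force: [0.3, -0.2, -0.2]
gripper_width: 0.006
grip_force: 0.0
```

Call:
{"api": "servo_tool", "payload": {"steps": [[[-0.0021,-0.0012,0,-6],[-0.0042,-0.0021,0,-12],[-0.0065,-0.0028,0,-18],[-0.0088,-0.0032,0,-24],[-0.0111,-0.0035,0,-30],[-0.0135,-0.0034,0,-36],[-0.0158,-0.0032,0,-42],[-0.0181,-0.0026,0,-48]]]}}

```text
time_s: 7.55
tcp_pos: [470.7, 107.7, 84.1]
orientation: [-3.14, -0.001, 2.07]
force: [-0.8, 0.6, 0.4]
gripper_width: 0.004
grip_force: 0.4
```

Call:
{"api": "servo_tool", "payload": {"steps": [[[-0.0021,-0.0012,0,-6],[-0.0042,-0.0021,0,-12],[-0.0065,-0.0028,0,-18],[-0.0088,-0.0032,0,-24],[-0.0111,-0.0035,0,-30],[-0.0135,-0.0034,0,-36],[-0.0158,-0.0032,0,-42],[-0.0181,-0.0026,0,-48]]]}}

```text
time_s: 8.22
tcp_pos: [476.6, 89.4, 83.9]
orientation: [-3.14, -0.002, 2.907]
force: [-2.3, -0.4, 0.7]
gripper_width: 0.005
grip_force: 0.8
```

Call:
{"api": "servo_tool", "payload": {"steps": [[[0.003,0,0,0],[0.006,0,0,0],[0.006,0,-0.02,0],[0.006,0,-0.03,6],[0.006,0,-0.03,12],[0.006,0,-0.03,18],[0.006,0,-0.03,24],[0.006,0,-0.03,30]]]}}

```text
time_s: 8.88
tcp_pos: [471.7, 92.6, 114.7]
orientation: [3.141, 0.0, 2.371]
force: [-0.4, 0.2, 0.6]
gripper_width: 0.004
grip_force: 0.0
```

Run:
```python
from h import *
s=manip.read_state(); print(s['tcp_pos'],s['orientation'],s['force'],s['time_s'])
print(rel([482,218,118],1.047))
```

```text
[471.67259403  92.57336412 114.65688545] [3.14101673e+00 2.72960032e-04 2.37141899e+00] [-0.35220353  0.18136246  0.64341366] 8.8833
(array([ 0.0799,  0.0972, -0.0033]), np.float64(75.8836186798931))
```

Run:
```python
from h import *
d=np.load("top.npy"); X=cloud("top",d)
for c in [(487.9,8.5),(495,105.7),(502.3,203.2)]:
    D=np.hypot(X[...,0]-c[0],X[...,1]-c[1]); g=X[(D<30)&(X[...,2]>84)&(X[...,2]<100)]; print(len(g),g.mean(0)-[*c,0])
p,dd=manip.grab_frame("wrist"); X=cloud("wrist",dd)
for c in [(487.9,8.5),(495,105.7),(502.3,203.2)]:
    D=np.hypot(X[...,0]-c[0],X[...,1]-c[1]); g=X[(D<30)&(X[...,2]>91)&(X[...,2]<98)]; print(len(g),g.mean(0)-[*c,0] if len(g) else 0)
```

```text
10 [-18.13165427   6.82639815  95.23314462]
14 [-14.07490538   1.72876015  92.44662613]
14 [-16.17602194   4.27832286  93.04785548]
0 0
0 0
191 [-18.6213841    5.56396628  94.67530394]
```

Run:
```python
from h import *
print(rel([491.5,222.9,118],1.065))
```

```text
(array([ 0.0769,  0.1069, -0.0032]), np.float64(74.62000681712423))
```

Call:
{"api": "servo_tool", "payload": {"steps": [[[0.01,0.013,0,7],[0.019,0.027,0,14],[0.029,0.04,0,21],[0.038,0.053,0,28],[0.048,0.066,0,35],[0.058,0.08,0,42],[0.067,0.093,0,49],[0.077,0.107,0,56]]]}}

```text
time_s: 9.6
tcp_pos: [489.8, 223.7, 114.5]
orientation: [3.142, 0.0, 1.396]
force: [0.4, 0.5, -0.5]
gripper_width: 0.004
grip_force: 0.0
```

Call:
{"api": "servo_tool", "payload": {"steps": [[[0,0,0,7],[0,0,0,14],[0,0,0,18.6],[0,0,0.01,18.6],[0,0,0.02,18.6],[0,0,0.03,18.6],[0,0,0.03,18.6]]]}}

```text
time_s: 10.18
tcp_pos: [488.3, 222.0, 81.9]
orientation: [-3.139, 0.004, 1.079]
force: [0.8, -0.3, -0.3]
gripper_width: 0.008
grip_force: 0.0
```

Call:
{"api": "servo_tool", "payload": {"steps": [[[-0.0021,-0.0012,0,-6],[-0.0042,-0.0021,0,-12],[-0.0065,-0.0028,0,-18],[-0.0088,-0.0032,0,-24],[-0.0111,-0.0035,0,-30],[-0.0135,-0.0034,0,-36],[-0.0158,-0.0032,0,-42],[-0.0181,-0.0026,0,-48]]]}}

```text
time_s: 10.85
tcp_pos: [478.8, 209.1, 84.4]
orientation: [3.141, -0.002, 1.922]
force: [-0.2, 2.0, 1.9]
gripper_width: 0.007
grip_force: 1.0
```

Call:
{"api": "servo_tool", "payload": {"steps": [[[-0.0021,-0.0012,0,-6],[-0.0042,-0.0021,0,-12],[-0.0065,-0.0028,0,-18],[-0.0088,-0.0032,0,-24],[-0.0111,-0.0035,0,-30],[-0.0135,-0.0034,0,-36],[-0.0158,-0.0032,0,-42],[-0.0181,-0.0026,0,-48]]]}}

```text
time_s: 11.52
tcp_pos: [481.8, 190.0, 84.2]
orientation: [-3.141, -0.002, 2.759]
force: [-0.7, 0.1, 1.7]
gripper_width: 0.003
grip_force: 1.2
```

Call:
{"api": "servo_tool", "payload": {"steps": [[[0.003,0,0,0],[0.006,0,0,0],[0.006,0,-0.02,0],[0.006,0,-0.04,6],[0.006,0,-0.07,12],[0.006,0,-0.1,18],[0.006,0,-0.12,24],[0.006,0,-0.12,30]]]}}

```text
time_s: 12.18
tcp_pos: [479.5, 194.6, 208.6]
orientation: [3.134, 0.002, 2.222]
force: [-0.3, 1.2, 0.5]
gripper_width: 0.003
grip_force: 0.0
```

Run:
```python
from h import *
s=manip.read_state(); print(s['tcp_pos'],s['orientation'],s['force'],s['time_s'])
print(rel([488,-15,200],1.496))
```

```text
[479.45340241 194.61242349 208.59795714] [3.13354947e+00 1.72298079e-03 2.22164624e+00] [-0.33550498  1.22227878  0.51002562] 12.1833
(array([-0.1719, -0.1203,  0.0079]), np.float64(41.57646683531493))
```

Seats 2 and 3 turn freely at about 2 N, so seat 1 is the dragging roller. I'll move over it, opening the jaw on the way.

Call:
{"api": "servo_tool", "payload": {"steps": [[[-0.02,-0.014,0,5.2],[-0.04,-0.028,0,10.4],[-0.06,-0.042,0,15.6],[-0.08,-0.056,0,20.8],[-0.1,-0.07,0,26],[-0.12,-0.084,0,31.2],[-0.14,-0.098,0,36.4],[-0.147,-0.103,0,41.5]]], "jaw": 0.075}}

```text
time_s: 12.85
tcp_pos: [485.6, 9.4, 204.4]
orientation: [3.141, 0.002, 1.494]
force: [-0.7, -0.2, -0.2]
gripper_width: 0.537
grip_force: 0.0
```

Call:
{"api": "servo_tool", "payload": {"steps": [[[0,0,0,0],[0,0,0,0],[0,0,0,0],[0,0,0,0]]]}}

```text
time_s: 13.18
tcp_pos: [485.8, 14.8, 204.6]
orientation: [3.141, -0.001, 1.508]
force: [0.2, 0.2, 0.3]
gripper_width: 0.791
grip_force: 0.0
```

```bash
cat > chk.py <<'E'
from h import *
s=manip.read_state(); print(s['tcp_pos'],s['orientation'],s['force'],s['gripper_width'],s['time_s'])
m=manip.camera_model("wrist"); p,d=manip.grab_frame("wrist"); cv2.imwrite("pics/w3.png",p); X=cloud("wrist",d,m)
for c in [(487.7,8.4),(495,105.7),(502.3,203.2)]:
    D=np.hypot(X[...,0]-c[0],X[...,1]-c[1])
    w=X[(D<34)&(abs(X[...,2]-79)<2.5)]; pg=X[(D<30)&(abs(X[...,2]-95)<4)]
    if len(w)<50: continue
    A=np.c_[w[:,:2]-w[:,:2].mean(0),np.ones(len(w))]; n=np.linalg.lstsq(A,w[:,2],rcond=None)[0]
    print(cv2.minEnclosingCircle(w[:,:2].astype(np.float32)),'tilt',n[:2].round(3),'z',np.median(w[:,2]),'peg',len(pg),(pg.mean(0)-[*c,0]) if len(pg) else 0)
E
python3 chk.py
```

```text
[485.75504586  14.80174542 204.58396581] [ 3.14130319e+00 -7.59509408e-04  1.50798870e+00] [0.16154905 0.2007687  0.29666225] 0.7907875034122036 13.1833
((488.45294189453125, 7.376161575317383), 25.012378692626953) tilt [-0.001 -0.   ] z 78.5837909437748 peg 64 [-17.74347982  -2.9839122   94.76386797]
((494.6590881347656, 105.19593048095703), 24.88779067993164) tilt [-0.001 -0.001] z 78.65766790891502 peg 76 [ -5.67383423 -18.54069006  95.04348707]
```

View pics/w3.png

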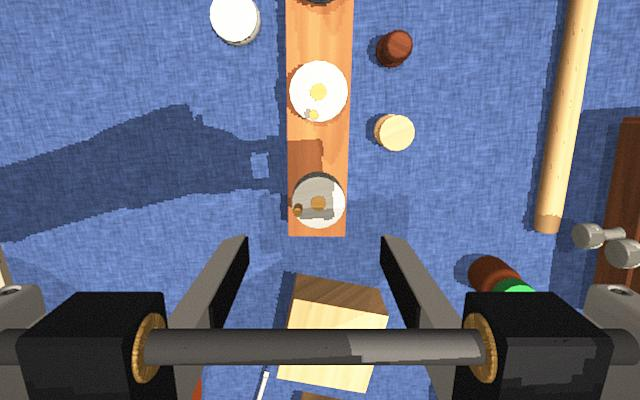

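Picture w3 shows wheel 2 (318,92) with its peg turned to the -y side (313,114). Wheel 1's peg (298,210) has only moved about 11 mm, because the roller leaned and yawed under the drag. I'll push seat 1 again, further round.

Run:
```python
from h import *
print(rel([471.1,22.1,120],1.431))
```

```text
(array([ 0.0065, -0.0151,  0.0845]), np.float64(4.396173224365323))
```

Call:
{"api": "servo_tool", "payload": {"steps": [[[0.006,-0.015,0.01,4.4],[0.006,-0.015,0.02,4.4],[0.006,-0.015,0.03,4.4],[0.006,-0.015,0.04,4.4],[0.006,-0.015,0.05,4.4],[0.006,-0.015,0.065,4.4],[0.006,-0.015,0.08,4.4],[0.006,-0.015,0.08,4.4]]], "jaw": 0}}

```text
time_s: 13.9
tcp_pos: [469.5, 20.8, 122.5]
orientation: [-3.137, 0.0, 1.43]
force: [-0.8, 0.1, 0.7]
gripper_width: 0.269
grip_force: 0.0
```

Call:
{"api": "servo_tool", "payload": {"steps": [[[0,0,0,0],[0,0,0,0],[0,0,0,0],[0,0,0,0],[0,0,0,0]]]}}

```text
time_s: 14.32
tcp_pos: [471.7, 20.2, 125.1]
orientation: [3.14, -0.0, 1.428]
force: [-0.0, -0.8, 0.5]
gripper_width: 0.005
grip_force: 0.0
```

Run:
```python
from h import *
s=manip.read_state(); print(s['tcp_pos'],s['orientation'],s['gripper_width'])
print(rel([471.1,22.1,86],1.431))
```

```text
[471.67766769  20.22620095 125.1162556 ] [ 3.14027111e+00 -2.33686385e-04  1.42790980e+00] 0.005257331051524624
(array([ 0.0018, -0.0009,  0.0391]), np.float64(-0.17705520657580304))
```

Call:
{"api": "servo_tool", "payload": {"steps": [[[0.002,-0.001,0.01,0],[0.002,-0.001,0.02,0],[0.002,-0.001,0.03,0],[0.002,-0.001,0.038,0],[0.002,-0.001,0.038,0]]]}}

```text
time_s: 14.73
tcp_pos: [469.7, 22.2, 85.5]
orientation: [-3.14, 0.001, 1.428]
force: [0.4, -0.3, -1.3]
gripper_width: 0.007
grip_force: 0.0
```

Call:
{"api": "servo_tool", "payload": {"steps": [[[-0.0021,-0.0012,0,-6],[-0.0042,-0.0021,0,-12],[-0.0065,-0.0028,0,-18],[-0.0088,-0.0032,0,-24],[-0.0111,-0.0035,0,-30],[-0.0135,-0.0034,0,-36]]]}}

```text
time_s: 15.23
tcp_pos: [465.2, 10.0, 87.1]
orientation: [3.141, -0.0, 2.062]
force: [-2.0, 1.1, 2.2]
gripper_width: 0.009
grip_force: 1.4
```

Call:
{"api": "servo_tool", "payload": {"steps": [[[-0.0021,-0.0012,0,-6],[-0.0042,-0.0021,0,-12],[-0.0065,-0.0028,0,-18],[-0.0088,-0.0032,0,-24],[-0.0111,-0.0035,0,-30],[-0.0135,-0.0034,0,-36]]]}}

```text
time_s: 15.73
tcp_pos: [466.1, -1.7, 87.3]
orientation: [3.141, -0.004, 2.691]
force: [-8.5, 5.9, 12.2]
gripper_width: 0.005
grip_force: 7.2
```

```bash
python3 chk.py
```

```text
[466.0623969   -1.71617773  87.32046665] [ 3.14111616 -0.00354917  2.69122821] [-8.52462883  5.92845051 12.2445107 ] 0.005148000948235462 15.7333
((491.38916015625, 0.82057785987854), 24.610984802246094) tilt [0.048 0.044] z 78.70749484717743 peg 105 [-28.10090202  -0.22551202  95.29700942]
((494.17633056640625, 104.69296264648438), 25.35505485534668) tilt [0.002 0.003] z 78.71544628647547 peg 215 [ -7.12307344 -19.40028434  94.54633145]
((497.6630554199219, 183.7897491455078), 15.750899314880371) tilt [ 0.009 -0.009] z 78.21817882200797 peg 0 0
```

Call:
{"api": "servo_tool", "payload": {"steps": [[[-0.0021,-0.0012,0,-6],[-0.0042,-0.0021,0,-12],[-0.0065,-0.0028,0,-18],[-0.0088,-0.0032,0,-24]]]}}

```text
time_s: 16.12
tcp_pos: [470.0, -10.4, 87.1]
orientation: [-3.139, -0.008, 3.109]
force: [-12.5, 2.2, 16.0]
gripper_width: 0.004
grip_force: 8.9
```

Call:
{"api": "servo_tool", "payload": {"steps": [[[0.003,0,0,0],[0.006,0,0,0],[0.009,0,0,0],[0.009,0,-0.02,0],[0.009,0,-0.04,0],[0.009,0,-0.06,0],[0.009,0,-0.06,0]]]}}

```text
time_s: 16.7
tcp_pos: [468.5, -10.3, 149.5]
orientation: [-3.141, 0.006, 3.103]
force: [0.3, 0.4, -0.1]
gripper_width: 0.004
grip_force: 0.0
```

```bash
python3 chk.py
```

```text
[468.53658149 -10.2772584  149.52313165] [-3.14140665  0.00626236  3.10277006] [ 0.34805899  0.39693582 -0.10476489] 0.004386364193298242 16.7
((487.0042419433594, 7.303841590881348), 25.01743507385254) tilt [ 0.005 -0.004] z 78.66357970860585 peg 103 [-19.33865503  -6.87588029  94.63482201]
((493.8880920410156, 104.94849395751953), 25.262672424316406) tilt [0.002 0.001] z 78.68665755032265 peg 110 [ -7.03254055 -19.48426403  94.46929625]
((501.10601806640625, 202.70603942871094), 25.80059242248535) tilt [0.003 0.004] z 78.73899099438623 peg 128 [-11.38304224 -17.76792157  94.36736999]
```

Run:
```python
from h import *
print(rel([460.1,15.4,120],2.2),rel([460.1,15.4,86],2.2))
```

```text
(array([0.0087, 0.0258, 0.028 ]), np.float64(51.69834106156378)) (array([0.0089, 0.0259, 0.062 ]), np.float64(51.69834106156378))
```

Call:
{"api": "servo_tool", "payload": {"steps": [[[0.004,0.012,0,6.6],[0.009,0.026,0,13.2],[0.009,0.026,0,19.8],[0.009,0.026,0.01,26.4],[0.009,0.026,0.03,33],[0.009,0.026,0.04,39.6],[0.009,0.026,0.052,46.2],[0.009,0.026,0.062,51.7]]]}}

```text
time_s: 17.42
tcp_pos: [457.3, 15.3, 83.0]
orientation: [-3.14, -0.0, 2.195]
force: [0.3, 0.0, 0.2]
gripper_width: 0.004
grip_force: 0.0
```

Call:
{"api": "servo_tool", "payload": {"steps": [[[0,0,0,0],[-0.0026,0,0,0],[-0.0052,-0.0005,0,0],[-0.0078,-0.001,0,0],[-0.0103,-0.001,0,0]]]}}

```text
time_s: 17.83
tcp_pos: [463.4, 6.8, 84.8]
orientation: [3.141, -0.0, 2.202]
force: [-1.9, 1.2, 1.8]
gripper_width: 0.003
grip_force: 1.3
```

Call:
{"api": "servo_tool", "payload": {"steps": [[[-0.0021,-0.0012,0,-6],[-0.0042,-0.0021,0,-12],[-0.0065,-0.0028,0,-18],[-0.0088,-0.0032,0,-24],[-0.0111,-0.0035,0,-30],[-0.0135,-0.0034,0,-36]]]}}

```text
time_s: 18.33
tcp_pos: [466.8, -6.1, 84.9]
orientation: [-3.141, -0.002, 2.835]
force: [-6.8, 2.9, 8.1]
gripper_width: 0.006
grip_force: 5.0
```

Call:
{"api": "servo_tool", "payload": {"steps": [[[-0.0021,-0.0012,0,-6],[-0.0042,-0.0021,0,-12],[-0.0065,-0.0028,0,-18],[-0.0088,-0.0032,0,-24],[-0.0111,-0.0035,0,-30],[-0.0135,-0.0034,0,-36]]]}}

```text
time_s: 18.83
tcp_pos: [474.5, -16.6, 84.6]
orientation: [-3.138, -0.011, -2.821]
force: [-12.1, -5.1, 16.0]
gripper_width: 0.004
grip_force: 10.5
```

Call:
{"api": "servo_tool", "payload": {"steps": [[[-0.0021,-0.0012,0,-6],[-0.0042,-0.0021,0,-12],[-0.0065,-0.0028,0,-18],[-0.0088,-0.0032,0,-24]]]}}

```text
time_s: 19.17
tcp_pos: [484.5, -20.0, 84.5]
orientation: [-3.139, -0.015, -2.404]
force: [-10.3, -9.4, 16.3]
gripper_width: 0.007
grip_force: 10.5
```

Call:
{"api": "servo_tool", "payload": {"steps": [[[0.003,0,0,0],[0.006,0,0,0],[0.009,0,0,0],[0.009,0,-0.02,0],[0.009,0,-0.04,7],[0.009,0,-0.06,14],[0.009,0,-0.08,21],[0.009,0,-0.09,28]]], "jaw": 0.07}}

```text
time_s: 19.83
tcp_pos: [484.5, -19.4, 176.8]
orientation: [-3.141, 0.004, -2.901]
force: [-0.1, -0.6, -0.4]
gripper_width: 0.536
grip_force: 0.0
```

```bash
python3 chk.py; python3 -c "
from h import *
print(manip.read_state()['joint_positions'],rel([476,30,205],1.496))"
```

```text
[484.49083347 -19.37629115 176.76774068] [-3.1413585   0.00412652 -2.90107469] [-0.14905285 -0.56590264 -0.40045018] 0.5361614166913622 19.8333
((488.58251953125, 8.882584571838379), 24.991043090820312) tilt [0.002 0.002] z 78.66395814277058 peg 85 [ -7.65386152 -17.02405089  94.77578688]
((494.0849304199219, 104.68997192382812), 25.163433074951172) tilt [0.001 0.002] z 78.7414828272428 peg 85 [ -6.87728284 -19.79337742  94.47458609]
((501.0895080566406, 202.61380004882812), 25.605627059936523) tilt [0.002 0.003] z 78.69654168238992 peg 96 [-11.29395008 -17.81190362  94.17620598]
[ 0.64096319  0.60545826 -0.99643173  1.98467227  0.65530757  0.90501296
  1.10316445] (array([-0.0026,  0.05  , -0.0272]), np.float64(-72.23502613720599))
```

All three wheels have now turned by roughly a quarter turn and sit level at home. Next I'll grasp roller 1.

Call:
{"api": "servo_tool", "payload": {"steps": [[[-0.003,0.007,0,7],[-0.006,0.014,0,14],[-0.01,0.026,0,21],[-0.01,0.026,0,28],[-0.01,0.026,0,35],[-0.01,0.026,0,42],[-0.01,0.026,0,49],[-0.01,0.026,0,56]]], "jaw": 0.07}}

```text
time_s: 20.55
tcp_pos: [486.4, 7.8, 174.1]
orientation: [3.141, 0.0, 2.408]
force: [0.1, 0.0, -0.4]
gripper_width: 0.744
grip_force: 0.0
```

Call:
{"api": "servo_tool", "payload": {"steps": [[[0,0,0,7],[0,0,0,14],[0,0,0,21],[0,0,0,28],[0,0,0,35],[0,0,0,42],[0,0,0,49],[0,0,0,52]]]}}

```text
time_s: 21.22
tcp_pos: [486.4, 7.8, 174.1]
orientation: [3.141, 0.0, 1.501]
force: [0.2, 1.2, 0.1]
gripper_width: 0.747
grip_force: 0.0
```

Call:
{"api": "servo_tool", "payload": {"steps": [[[0,0,0,0],[0,0,0,0],[0,0,0,0]]]}}

```text
time_s: 21.47
tcp_pos: [486.3, 7.9, 174.2]
orientation: [-3.141, -0.0, 1.506]
force: [-0.0, -0.2, 0.2]
gripper_width: 0.747
grip_force: 0.0
```

```bash
python3 chk.py; python3 -c "
from h import *
print(rel([488,8,51],1.496))"
```

```text
[486.26339868   7.92205187 174.24457498] [-3.14137534e+00 -2.73382863e-05  1.50591702e+00] [-0.04058397 -0.15052652  0.23685936] 0.7470331752826381 21.4667
((489.41961669921875, 9.398842811584473), 24.914752960205078) tilt [-0.001 -0.002] z 78.59375020680591 peg 79 [ -6.33223667 -16.02979992  94.56737745]
((494.8033142089844, 105.26429748535156), 24.878747940063477) tilt [0.    0.001] z 78.6490414928789 peg 95 [ -5.73043573 -18.67564267  95.02079541]
(array([0.0002, 0.0018, 0.1233]), np.float64(0.5250786106287224))
```

Call:
{"api": "servo_tool", "payload": {"steps": [[[0.001,0.0026,0.02,0.5],[0.001,0.0026,0.045,0.5],[0.001,0.0026,0.07,0.5],[0.001,0.0026,0.09,0.5],[0.001,0.0026,0.105,0.5],[0.001,0.0026,0.117,0.5],[0.001,0.0026,0.1225,0.5],[0.001,0.0026,0.1225,0.5]]]}}

```text
time_s: 22.18
tcp_pos: [488.2, 8.8, 50.9]
orientation: [-3.139, 0.0, 1.495]
force: [-0.7, 0.6, -0.1]
gripper_width: 0.74
grip_force: 0.0
```

Call:
{"api": "servo_tool", "payload": {"steps": [[[0,0,0,0],[0,0,0,0],[0,0,0,0],[0,0,0,0],[0,0,0,0],[0,0,0,0]]], "jaw": 0.04, "grip_force": 20}}

```text
time_s: 22.68
tcp_pos: [489.6, 8.7, 52.7]
orientation: [3.14, -0.0, 1.494]
force: [-0.3, -0.5, 7.2]
gripper_width: 0.524
grip_force: 20.0
```

Call:
{"api": "servo_tool", "payload": {"steps": [[[0,0,-0.003,0],[0,0,-0.006,0],[0,0,-0.01,0],[0,0,-0.01,5],[0,0,-0.01,10],[0,0,-0.01,15],[0,0,-0.01,20],[0,0,-0.01,20]]], "grip_force": 24}}

```text
time_s: 23.35
tcp_pos: [488.5, 8.1, 62.1]
orientation: [-3.141, 0.001, 1.143]
force: [-0.6, -2.6, -1.0]
gripper_width: 0.527
grip_force: 24.0
```

```bash
python3 -c "
from h import *
s=manip.read_state();print(s['torque'],s['force'],s['joint_positions'][6])"
```

```text
[-0.47718345 -0.00068975 -0.00998934] [-0.57331469 -2.59449487 -0.98231944] -0.8305580914976343
```

Call:
{"api": "servo_tool", "payload": {"steps": [[[0,0,0,-4],[0,0,0,-8],[0,0,0,-8]]]}}

```text
time_s: 23.6
tcp_pos: [488.8, 9.0, 62.0]
orientation: [-3.141, -0.0, 1.289]
force: [-0.3, 0.3, -2.0]
gripper_width: 0.528
grip_force: 24.0
```

```bash
python3 -c "
from h import *
s=manip.read_state();print(s['torque'],s['force'])"
```

```text
[-0.03804956 -0.07996662 -0.00399241] [-0.31703949  0.34768531 -1.98903928]
```

Call:
{"api": "servo_tool", "payload": {"steps": [[[0,0,-0.008,0],[0,0,-0.018,0],[0,0,-0.03,0],[0,0,-0.045,0],[0,0,-0.06,0],[0,0,-0.08,0],[0,0,-0.09,0],[0,0,-0.09,0]]]}}

```text
time_s: 24.27
tcp_pos: [490.8, 9.0, 154.7]
orientation: [3.136, -0.002, 1.284]
force: [-0.2, -0.2, -3.6]
gripper_width: 0.532
grip_force: 24.0
```

Run:
```python
from h import *
s=manip.read_state();print(s['tcp_pos'],s['force'],s['orientation'],s['gripper_width'])
p,d=manip.grab_frame("scene"); m=manip.camera_model("scene"); print(m['position'],m['fx'])
q=Ro.from_euler('xyz',m['rotation']).as_matrix().T@(s['tcp_pos']-[0,0,20]-m['position']); u=int(m['fx']*q[0]/q[2]+m['cx']);v=int(m['fy']*q[1]/q[2]+m['cy']); print(u,v,q[2])
c=p[max(v-60,0):v+40,max(u-60,0):u+60]; cv2.imwrite("pics/s1.png",cv2.resize(c,None,fx=6,fy=6,interpolation=2))
print(rel([476.4,-332.7,155],None))
```

```text
[490.78997497   9.0285995  154.67622451] [-0.15985567 -0.16378778 -3.56205609] [ 3.13648140e+00 -1.79163350e-03  1.28422164e+00] 0.5315788755080256
[1253.31011001 -400.53107507  830.19584408] 476.230822883425
304 178 1108.4448866453552
(array([-0.3314,  0.0836, -0.0018]), None)
```

View pics/s1.png

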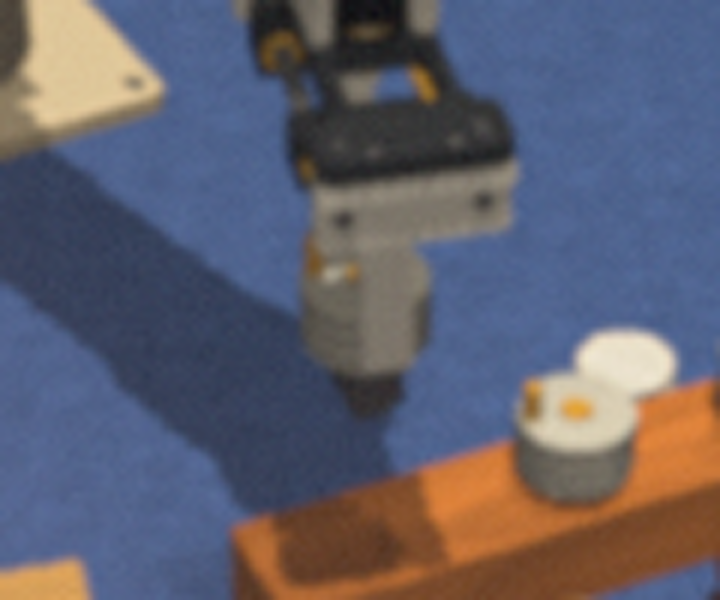

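The crop shows the roller hanging upright in the fingers over its empty seat, with the neighbour at home. Now I'll carry it to above the block and align.

Call:
{"api": "servo_tool", "payload": {"steps": [[[-0.037,0.009,0,1.8],[-0.074,0.019,0,3.6],[-0.11,0.028,0,5.4],[-0.147,0.037,0,7.2],[-0.184,0.046,0,9],[-0.221,0.056,0,10.8],[-0.258,0.065,0,12.6],[-0.295,0.074,0,14]]]}}

```text
time_s: 24.98
tcp_pos: [475.5, -296.6, 150.7]
orientation: [-3.139, 0.0, 1.039]
force: [0.8, 0.0, -2.6]
gripper_width: 0.528
grip_force: 24.0
```

Call:
{"api": "servo_tool", "payload": {"steps": [[[-0.027,0.018,0,0],[-0.027,0.018,0,0],[-0.027,0.018,0,0],[-0.027,0.018,0,0]]]}}

```text
time_s: 25.32
tcp_pos: [477.9, -326.3, 150.7]
orientation: [-3.139, -0.001, 1.041]
force: [0.7, 1.2, -3.3]
gripper_width: 0.53
grip_force: 24.0
```

```bash
cat > held.py <<'E'
from h import *
s=manip.read_state(); t=s['tcp_pos']; print(t,s['orientation'],s['force'],s['gripper_width'],s['time_s'])
m=manip.camera_model("wrist"); p,d=manip.grab_frame("wrist"); cv2.imwrite("pics/w4.png",p); X=cloud("wrist",d,m)
D=np.hypot(X[...,0]-t[0],X[...,1]-t[1])
g=(D<34)&(X[...,2]>t[2]+15)&(X[...,2]<t[2]+50); w=X[g]; print(len(w),np.percentile(w[:,2]-t[2],[5,50,95]) if len(w) else 0)
w=X[(D<34)&(abs(X[...,2]-t[2]-27)<4)]
if len(w)>20:
    (cx,cy),r=cv2.minEnclosingCircle(w[:,:2].astype(np.float32)); A=np.c_[w[:,:2]-w[:,:2].mean(0),np.ones(len(w))]
    print(len(w),'c-tcp',cx-t[0],cy-t[1],r,np.median(w[:,2])-t[2],np.linalg.lstsq(A,w[:,2],rcond=None)[0])
print(rel([476.4,-332.7,t[2]],1.04))
E
python3 held.py
```

```text
[ 477.93682605 -326.25276139  150.72785201] [-3.13885942e+00 -1.02422246e-03  1.04063223e+00] [ 0.7490572   1.16921006 -3.33248703] 0.5297182972952634 25.3167
9805 [20.96283477 25.91615426 43.33941785]
7510 c-tcp 3.5190150095592685 6.1242518676547775 32.52008819580078 25.81194455278029 [-4.97793058e-03 -1.69496470e-03  1.76627242e+02]
(array([-0.0072,  0.0019,  0.0003]), np.float64(0.13031707335967038))
```

View pics/w4.png

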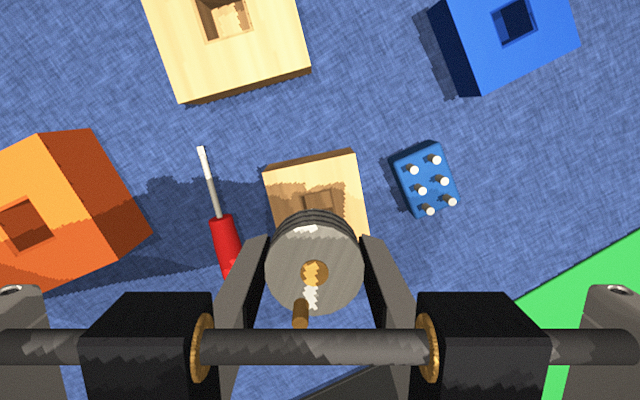

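Picture w4 shows the wheel held level, with its axle at (314,272). The small block's pocket shows just behind it at (317,203).

Run:
```python
from h import *
s=manip.read_state(); t=s['tcp_pos']; m=manip.camera_model("wrist"); p,d=manip.grab_frame("wrist"); X=cloud("wrist",d,m)
R=Ro.from_euler('xyz',s['orientation']).as_matrix()
D=np.hypot(X[...,0]-t[0],X[...,1]-t[1]); w=X[(D<34)&(abs(X[...,2]-t[2]-25.9)<2)]
l=(w-t)@R  # tool frame
far=l[:,0]  # upper rim
b=[l[(abs(l[:,1]-y)<.7)&(abs(l[:,0])<30)] for y in (-14,-7,0,7,14)]
for q,y in zip(b,(-14,-7,0,7,14)): print(y,q[:,0].max()-np.sqrt(24.9**2-y*y))
a=P(m,314,272,d[268:277,310:318].mean()); print('axle tool',(a-t)@R)
# pocket mouth pixel in this view and block rect
B=X[(abs(X[...,2]-45)<3)&(np.hypot(X[...,0]-476,X[...,1]+332)<62)]; print(len(B),cv2.minAreaRect(B[:,:2].astype(np.float32)))
```

```text
-14 0.3722999522268111
-7 0.3761713863281777
0 0.1535242276301041
7 -0.3675937449630702
14 -0.4777875606845079
axle tool [  0.11829261  -0.81427209 -26.74751093]
4738 ((477.0550537109375, -331.3659362792969), (77.19293975830078, 80.14430236816406), 71.6466293334961)
```

Call:
{"api": "servo_tool", "payload": {"steps": [[[-0.0072,0.0019,0,0],[-0.0072,0.0019,0.015,0],[-0.0072,0.0019,0.03,0],[-0.0072,0.0019,0.043,0],[-0.0072,0.0019,0.055,0],[-0.0072,0.0019,0.06,0],[-0.0072,0.0019,0.06,0],[-0.0072,0.0019,0.06,0]]]}}

```text
time_s: 26.08
tcp_pos: [476.9, -334.6, 92.1]
orientation: [3.141, -0.0, 1.041]
force: [-0.3, 0.1, -2.0]
gripper_width: 0.526
grip_force: 24.0
```

```bash
python3 -c "
from h import *
s=manip.read_state();print(s['tcp_pos'],s['force'],s['orientation'],rel([476.4,-332.7,60],1.04))"
```

```text
[ 476.89211805 -334.59046776   92.08859082] [-0.28507386  0.08439001 -1.99913861] [ 3.14147247e+00 -4.49997859e-05  1.04101676e+00] (array([ 0.0014, -0.0014,  0.0321]), np.float64(0.058256142101899375))
```

Call:
{"api": "servo_tool", "payload": {"steps": [[[0.0014,-0.0014,0.002,0],[0.0014,-0.0014,0.005,0],[0.0014,-0.0014,0.008,0],[0.0014,-0.0014,0.011,0],[0.0014,-0.0014,0.014,0],[0.0014,-0.0014,0.016,0]]]}}

```text
time_s: 26.58
tcp_pos: [476.0, -332.8, 75.6]
orientation: [-3.141, 0.0, 1.04]
force: [-0.3, 0.7, -3.4]
gripper_width: 0.524
grip_force: 24.0
```

Call:
{"api": "servo_tool", "payload": {"steps": [[[0,0,0.003,0],[0,0,0.006,0],[0,0,0.008,0]]]}}

```text
time_s: 26.83
tcp_pos: [476.0, -332.7, 67.5]
orientation: [-3.141, -0.0, 1.041]
force: [-0.2, 0.1, -3.7]
gripper_width: 0.529
grip_force: 24.0
```

Call:
{"api": "servo_tool", "payload": {"steps": [[[0,0,0.002,0],[0,0,0.004,0],[0,0,0.006,0],[0,0,0.008,0],[0,0,0.01,0]]]}}

```text
time_s: 27.25
tcp_pos: [476.2, -332.8, 57.8]
orientation: [3.141, -0.0, 1.041]
force: [0.7, 0.8, -3.1]
gripper_width: 0.529
grip_force: 24.0
```

Call:
{"api": "servo_tool", "payload": {"steps": [[[0,0,0.001,0],[0,0,0.002,0],[0,0,0.003,0],[0,0,0.003,0]]]}}

```text
time_s: 27.58
tcp_pos: [476.0, -332.7, 54.8]
orientation: [-3.141, -0.0, 1.04]
force: [0.3, -0.3, -2.6]
gripper_width: 0.53
grip_force: 24.0
```

Call:
{"api": "servo_tool", "payload": {"steps": [[[0,0,0.0007,0],[0,0,0.0014,0],[0,0,0.002,0],[0,0,0.002,0]]]}}

```text
time_s: 27.92
tcp_pos: [476.1, -332.7, 52.9]
orientation: [-3.142, -0.0, 1.04]
force: [0.4, 0.1, -3.2]
gripper_width: 0.526
grip_force: 24.0
```

Call:
{"api": "servo_tool", "payload": {"steps": [[[0,0,0,0],[0,0,0,0],[0,0,0,0],[0,0,0,0],[0,0,0,0]]], "jaw": 0.07}}

```text
time_s: 28.33
tcp_pos: [476.4, -332.9, 53.3]
orientation: [3.141, -0.0, 1.04]
force: [0.1, -0.4, 0.0]
gripper_width: 0.742
grip_force: 0.0
```

Call:
{"api": "servo_tool", "payload": {"steps": [[[0,0,-0.01,0],[0,0,-0.03,0],[0,0,-0.05,0],[0,0,-0.08,0],[0,0,-0.11,0],[0,0,-0.12,0],[0,0,-0.12,0],[0,0,-0.12,0]]]}}

```text
time_s: 29.0
tcp_pos: [476.0, -332.8, 173.2]
orientation: [3.141, 0.0, 1.04]
force: [0.5, -0.5, -0.2]
gripper_width: 0.746
grip_force: 0.0
```

Run:
```python
from h import *
for cam in ("wrist","top"):
    s=manip.read_state(); m=manip.camera_model(cam); p,d=manip.grab_frame(cam); cv2.imwrite(f"pics/f_{cam}.png",p); X=cloud(cam,d,m)
    for c in [(476.4,-332.7),(495,105.7),(502.3,203.2)]:
        D=np.hypot(X[...,0]-c[0],X[...,1]-c[1]); w=X[(D<32)&(abs(X[...,2]-79)<4)]
        if len(w)<30: continue
        A=np.c_[w[:,:2]-w[:,:2].mean(0),np.ones(len(w))]
        print(cam,len(w),cv2.minEnclosingCircle(w[:,:2].astype(np.float32)),np.median(w[:,2]),np.linalg.lstsq(A,w[:,2],rcond=None)[0][:2].round(3))
print(s['tcp_pos'],s['force'],s['time_s'])
```

```text
wrist 2623 ((475.56829833984375, -332.36004638671875), 25.038700103759766) 78.60929633459136 [-0.005 -0.005]
top 330 ((475.4085388183594, -331.4896545410156), 26.1663761138916) 79.51640818576033 [0.005 0.012]
top 344 ((494.0054016113281, 104.8695297241211), 24.944124221801758) 79.54078213260993 [ 0.    -0.001]
top 347 ((501.6053161621094, 202.4048309326172), 25.01020622253418) 79.63278220953327 [0.005 0.009]
[ 475.25942159 -332.47455557  172.12390759] [ 0.97510997  0.11666315 -0.5118038 ] 29.05
```

View pics/f_wrist.png

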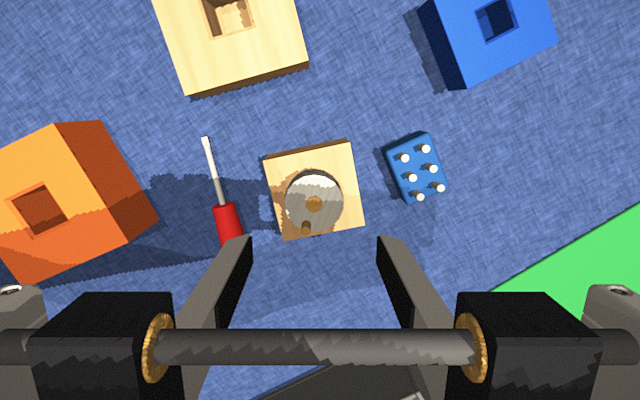

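The picture shows the roller standing upright in the small block at (314,203). Its wheel top is at 78.6 mm, which matches home, and it is level within about 1 mm of the pocket centre. The other two are home in the rack, so I'm handing in.

```bash
python3 -c "
from h import *
print(manip.job_done())"
```

```text
the job is handed in; nothing more can be done
None
```

The dragging roller was in seat 1 (right-hand pocket). It now stands fully home in the small natural-wood repair block, all three wheels were turned about a quarter turn, and the two sound rollers are still home in the rack; the job is handed in, with no score reported back.

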